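Load the glassware dryer carriage

TASK

Kick the carriage's red brake pedal down to lock it where it stands, drawn out from the dryer, then turn every white beaker from the bench mouth-down and stand it flat on the carriage's draining deck. When all of them are on, flick the pedal up to release the brake, roll the carriage gently all the way in until it stops against the dryer, and kick the brake down again to park it there. Leave everything else on the bench where it is.

Things in the scene. Friction and masses are not known exactly. Their poses are not given: they have to be found in the camera images.
- carriage (a joint): Travel of the draining carriage along its two rails, m: 0 = fully drawn out towards the robot, 0.140 = fully in against the rubber buffers of the dryer. It rolls freely (about 1 N) while the brake is up, and starts near 0. Locked, the brake holds it against about 25 N.
- brake (a joint): Angle of the carriage's brake pedal, rad: 0 = up (released, as it starts), 0.8 = pushed fully down (locked); the pedal lever is then level. It is an over-centre lever: it takes about 4 N on the pad to push it down, and past about 0.6 it snaps down and stays; pulled up with about 3 N by some 10 mm, back past that point, it springs up to 0 by itself.
- deck (a point): Centre of the top face of the carriage's draining deck (steel bars, 40 mm above the bench), moves with the carriage. Its x axis is the direction in which the carriage rolls in (away from the robot, towards the dryer), y across it, z up. Inside its wire sides, which stand 32 mm above it, the deck measures 250 mm (x) by 205 mm (y). The white dryer box (270 mm wide, 209 mm high) begins 288 mm from the drawn-out deck's centre along x.
- push_bar (a point): Middle of the blue push bar across the carriage's near end, 80 mm above the bench: a round bar 12 mm thick and 150 mm long along deck y, on two 10 mm posts at its ends, 134 mm behind the deck's centre; push here (beside the pedal) towards +x of the deck.
- pedal (a point): Centre of the top face of the red brake pedal pad, 28 mm wide (deck y), 34 mm long, 10 mm thick, at the end of a 13 mm wide yellow lever that sticks out of the middle of the carriage's near end, towards the robot; 50 mm from the hinge. Its z axis is the pad's upward normal, its x axis runs along the lever towards the hinge. About 90 mm above the bench when up, 56 mm when down; free space at both sides and below.
- pedal_hinge (a point): Hinge of the brake pedal, 146 mm behind the deck's centre and 50 mm above the bench; its axis is deck y.
- beakera_mid (a point): Middle (half-way up, on the axis) of a squat white plastic beaker with a blue rim: straight round wall, 60 mm outside diameter, 60 mm tall, wall 3 mm, closed bottom 2.5 mm, about 60 g. Its z axis points from the bottom to the open mouth, so +z up means mouth-up (as it starts on the bench) and z down means mouth-down. Two or three of the four beakers a to d are there; absent ones read None from the start.
- beakerb_mid (a point): Middle (half-way up, on the axis) of a squat white plastic beaker with a blue rim: straight round wall, 60 mm outside diameter, 60 mm tall, wall 3 mm, closed bottom 2.5 mm, about 60 g. Its z axis points from the bottom to the open mouth, so +z up means mouth-up (as it starts on the bench) and z down means mouth-down. Two or three of the four beakers a to d are there; absent ones read None from the start.
- beakerc_mid (a point): Middle (half-way up, on the axis) of a squat white plastic beaker with a blue rim: straight round wall, 60 mm outside diameter, 60 mm tall, wall 3 mm, closed bottom 2.5 mm, about 60 g. Its z axis points from the bottom to the open mouth, so +z up means mouth-up (as it starts on the bench) and z down means mouth-down. Two or three of the four beakers a to d are there; absent ones read None from the start.
- beakerd_mid (a point): Middle (half-way up, on the axis) of a squat white plastic beaker with a blue rim: straight round wall, 60 mm outside diameter, 60 mm tall, wall 3 mm, closed bottom 2.5 mm, about 60 g. Its z axis points from the bottom to the open mouth, so +z up means mouth-up (as it starts on the bench) and z down means mouth-down. Two or three of the four beakers a to d are there; absent ones read None from the start.
- petri_dish: Bystander, to be left alone: clear round dish 60 mm wide, 14 mm high; origin at the centre of its underside.
- marker: Bystander, to be left alone: black pen 13 mm thick, about 130 mm long, lying; origin at the centre of its underside.
- reagent_a: Bystander, to be left alone: amber jar 70 mm wide, 130 mm tall; origin at the centre of its underside.
- reagent_b: Bystander, to be left alone: glass jar 60 mm wide, 110 mm tall; origin at the centre of its underside.
- ethanol: Bystander, to be left alone: white bottle 68 mm wide, 160 mm tall; origin at the centre of its underside.
- tube_rack: Bystander, to be left alone: white tube rack 100 x 170 mm, 54 mm high; origin at the centre of its underside.
- wash_bottle: Bystander, to be left alone: wash bottle 64 mm wide, 200 mm tall; origin at the centre of its underside.

How it is judged:
By the outcome, as a careful person would: the job done as asked, in the order asked, and still so for the second after the job is handed in, with the robot touching nothing.
Of beakera, beakerb, beakerc, beakerd only 2 to 3 are there at a start; the rules pass over those that are not, and their reading is None.
At some moment in a run one of beakera, beakerb, beakerc, beakerd may be knocked a few centimetres aside while the robot is not near it.
It also fails if it takes over 210 s, if anything falls off the work surface, if the arm or the gripper's body presses on something with over 40 N, if the wrist force passes 120 N, or if a joint passes its speed limit or range.

ROBOT

A 7-joint arm with a two-finger parallel gripper is mounted at the origin on the work surface. World frame = base frame: x ahead of the robot, y to its left, z up, the work surface at z = 0. Lengths are in m, angles in rad, forces in N, time in s.
With the tool pointing down it reaches from about 0.425 to 0.95 m from the base axis. Payload 4.7 kg.
Tool frame: the origin (TCP) lies between the finger pads; the fingertips stand 25 mm ahead of it and the grasp point (between the pads) lies 6 mm ahead of it; z points along the fingers, y is the line along which they close (so a half turn about z gives the same grasp; the last joint's range is limited). The gripper opens to 85 mm and grips with 20 to 120 N. Pads are 22 mm wide; open, the fingers measure 114 mm over their backs; the gripper's body (76 mm by 85 mm) begins 54 mm behind the grasp point. The pads swing forward as they close: fully open they stand 13 mm farther back than shut.
Start: joints at [1.296, 0.469, -0.049, 1.532, 0.024, 1.141, -0.082], TCP at [0.164, -0.655, 0.256] pointing down, gripper open.
Joint ranges: [-2.59, 2.59], [-0.33, 1.99], [-1.39, 1.29], [0.1, 2.45], [-1.04, 4.18], [0.21, 1.99], [-2.66, 2.66]. Speed limits (rad/s): [2.57, 2.57, 3.14, 3.14, 3.14, 3.14, 3.14].

INTERFACE

Orientations are given as a 3x3 rotation matrix whose columns are the frame's x, y, z axes.
In Python, from rig import * gives the robot as it stands. Calls block until the motion is done:
- movep(position, orientation): joint-space move of the TCP to a pose.
- move_l(position, attitude=None, feed=0.15, until_force=None): straight line of the TCP; attitude=None keeps the orientation; feed is the mean speed in m/s. With until_force (N) it stops when the force on the tool has changed by that much, and returns True; else False.
- move_joints(angles): joint-space move.
- command_gripper(opening, newtons=None): finger opening in m; newtons is the grip in N (None keeps the last); returns when the fingers have stopped.
- sleep(seconds).
- inverse_kinematics(position, orientation): joint angles nearest the present ones, or None.
- sense(): the state.
- camera(name): name is "scene" or "top" or "wrist"; returns (picture, depth): 400x640x3 uint8, red, green, blue; 400x640 float32, m along the optical axis (not along the pixel's ray), 0 where there is no reading.
- camera_params(name): a dict with "K" (3x3 intrinsics, pixels), "position" and "rotation" of the camera in the world; the wrist camera has in their place "tool_from_camera" (4x4, takes a point from camera to tool coordinates, whose origin is the TCP and whose axes are the flange's). Camera axes: x right, y down, z forward; pixel columns grow to the right and rows downward; lengths in m; the calibration is good to about 2 mm. A picture is of the moment at which its call begins: read the wrist's pose just before it. camera_params takes no time and is no camera call.
A pose or a line that the arm cannot do raises Unreachable and nothing moves.
- finish_job(): hands the job in; it is judged then, once.
The state is a dict: "time_s": time; "joint_pos": joint angles; "qd": joint speeds; "joint_efforts": joint torques, N m; "position": TCP position; "tcp_rot": TCP orientation; "wrist_force": force on the tool from outside, world axes, zero at the start; "ft_torque": the same for the moment, N m; "finger_gap": finger opening in m; "gripper_force": force on a finger pad.
Only numpy, scipy, OpenCV 4.12 (cv2) and the standard library are available. Lean on these libraries where they do the work, as an engineer would, in place of code of your own. Each camera call takes 0.05 s, during which the arm holds its last target. There are 200 camera calls.

## Working session

There is one attempt and no reset: what is moved stays moved. The work goes in short steps, each a Python script; the robot and the scene stay as the last script left them, time stands still between calls to the robot, and variables do not carry over. Pictures are saved under pics/ and viewed, at most 14 in all, crops included, and the job is handed in when it is done.

```bash
mkdir -p pics; ls
python3 - <<'E'
from rig import *
import cv2, numpy as np
ims=[]
for n in("scene","top"):
    im,d=camera(n); cv2.imwrite(f"pics/{n}0.png",im[...,::-1]); np.savez(f"pics/{n}0.npz",im=im,d=d)
    p=camera_params(n); print(n,p)
print(camera_params("wrist")); s=sense(); print(s["time_s"],s["tcp_rot"],s["finger_gap"])
E
```

```text
pics
scene {'K': array([[451.54261958,   0.        , 319.70039309],
       [  0.        , 451.54261958, 202.82762311],
       [  0.        ,   0.        ,   1.        ]]), 'position': array([ 1.28751229, -0.53492732,  0.82960819]), 'rotation': array([[ 0.61238696,  0.49961623, -0.61267106],
       [ 0.79024456, -0.40868896,  0.45660362],
       [-0.02226532, -0.76377808, -0.6450948 ]])}
top {'K': array([[458.92527753,   0.        , 320.6445559 ],
       [  0.        , 458.92527753, 194.80278555],
       [  0.        ,   0.        ,   1.        ]]), 'position': array([0.50864634, 0.00367219, 1.25265174]), 'rotation': array([[ 0.0052292 , -0.99774705,  0.06688408],
       [-0.99998184, -0.00501718,  0.00333747],
       [-0.00299438, -0.06690032, -0.99775517]])}
{'K': array([[316.99546124,   0.        , 317.87742519],
       [  0.        , 316.99546124, 199.52662478],
       [  0.        ,   0.        ,   1.        ]]), 'tool_from_camera': array([[-1.55574074e-04, -9.58164188e-01, -2.86219084e-01,
         7.37576904e-02],
       [ 9.99999988e-01, -1.47613128e-04, -4.93903441e-05,
        -5.10814959e-04],
       [ 5.07436476e-06, -2.86219088e-01,  9.58164200e-01,
        -1.16532938e-01],
       [ 0.00000000e+00,  0.00000000e+00,  0.00000000e+00,
         1.00000000e+00]])}
0.1 [[ 9.69943137e-01  2.43331223e-01 -4.76561047e-04]
 [ 2.43331686e-01 -9.69941614e-01  1.71932117e-03]
 [-4.38718678e-05 -1.78360617e-03 -9.99998408e-01]] 0.08537850589157932
```

View pics/scene0.png

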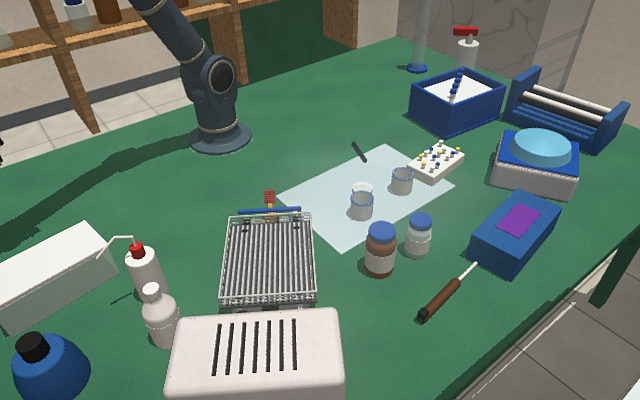

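View pics/top0.png

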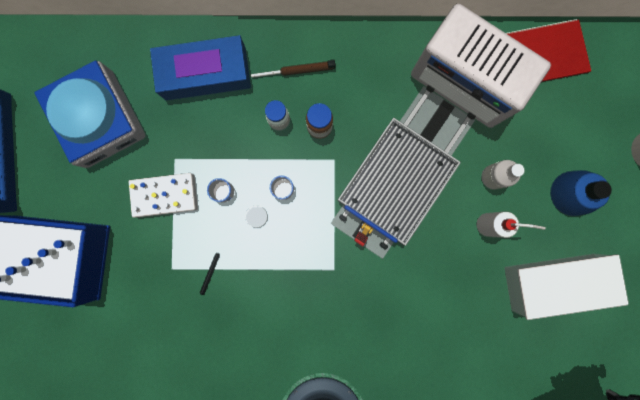

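The scene camera shows two beakers (about (362,205) and (402,180)), and the carriage with its pedal at (269,197). The top camera shows the beakers at (220,191) and (283,188), the petri dish at (257,217), the pedal at (363,236) and the deck centred near (400,180). Next I measure these.

```bash
cat > h.py <<'E'
import numpy as np, cv2
from rig import *
def pose(n,s=None):
    p=camera_params(n)
    if n!="wrist": return p["K"],p["rotation"],p["position"]
    T=p["tool_from_camera"]; R=s["tcp_rot"]
    return p["K"],R@T[:3,:3],R@T[:3,3]+s["position"]
def rays(P,uv):
    K,R,t=P; uv=np.atleast_2d(uv).astype(float)
    return np.c_[(uv-K[[0,1],2])/K[0,0],np.ones(len(uv))]@R.T
def on_plane(P,uv,z):
    d=rays(P,uv); return P[2]+d*((z-P[2][2])/d[:,2])[:,None]
def xyz(P,d):   # cloud
    v,u=np.mgrid[:d.shape[0],:d.shape[1]]
    r=rays(P,np.c_[u.ravel(),v.ravel()]); return (P[2]+r*d.ravel()[:,None]).reshape(*d.shape,3)
def tri(P1,uv1,P2,uv2):
    a=rays(P1,uv1)[0]; b=rays(P2,uv2)[0]
    s=np.linalg.lstsq(np.c_[a,-b],P2[2]-P1[2],rcond=None)[0]
    p,q=P1[2]+a*s[0],P2[2]+b*s[1]; return (p+q)/2,np.linalg.norm(p-q)
def mask(im,lo,hi): return cv2.inRange(cv2.cvtColor(im,cv2.COLOR_RGB2HSV),np.array(lo),np.array(hi))
def blobs(m,amin=8):
    n,l,st,c=cv2.connectedComponentsWithStats(m)
    return [(st[i],c[i],l==i) for i in range(1,n) if st[i][4]>=amin]
E
python3 - <<'E'
from h import *
np.set_printoptions(precision=4,suppress=True)
for n in("top","scene"):
    f=np.load(f"pics/{n}0.npz"); im,d=f["im"],f["d"]; P=pose(n); X=xyz(P,d)
    print(n,"zero depth",(d==0).mean())
    for nm,lo,hi in(("blue",(105,120,40),(125,255,255)),("red",(0,150,80),(8,255,255)),("yellow",(15,130,100),(32,255,255))):
        for st,c,m in blobs(mask(im,lo,hi),12):
            x=X[m&(d>0)]
            if len(x) and st[4]<1500: print(nm,st,c,np.median(x,0),"z95",np.percentile(x[:,2],95))
E
```

```text
top zero depth 0.00392578125
blue [429  56  82  55 268] [472.1716  84.0634] [ 0.8418 -0.3509  0.1931] z95 0.19777604007846822
blue [  0  91  14 117 928] [  4.0657 150.0506] [0.704  0.8535 0.0443] z95 0.05300436808754831
blue [265 100  21  22 341] [275.0469 110.4985] [0.7979 0.1239 0.1103] z95 0.1138824499169044
blue [307 104  25  24 470] [318.9681 115.3404] [0.7818 0.0126 0.1302] z95 0.13392885386450185
blue [141 183   4   4  13] [142.3846 184.6154] [0.6127 0.4753 0.0549] z95 0.0576940017107459
blue [162 192   5   4  15] [163.8667 193.5333] [0.5892 0.4181 0.0555] z95 0.05835037695034175
blue [  0 203  16   9  39] [  8.1282 208.9487] [0.546  0.8387 0.027 ] z95 0.060761685048620596
blue [153 205   5   3  13] [154.6923 206.    ] [0.5574 0.4407 0.0546] z95 0.05633437483192955
blue [345 206  53  37 243] [371.0453 223.9218] [ 0.5133 -0.1206  0.0854] z95 0.0891678461624021
blue [ 54 241  10   7  55] [ 58.3455 243.8727] [0.4615 0.6329 0.153 ] z95 0.15630218376535962
blue [ 38 249  10   8  59] [ 42.3729 252.678 ] [0.4399 0.6708 0.1519] z95 0.15524823708091703
blue [ 22 258  10   8  62] [ 26.3
[... 2915 characters left out ...]
3 -0.4286  0.2972] z95 0.2987604315227159
yellow [80 34  8  7 12] [83.0833 36.8333] [-0.3955 -0.2432  0.2958] z95 0.29778363605702907
yellow [67 37  9  5 16] [70.625 39.5  ] [-0.4052 -0.2847  0.2969] z95 0.2984035110689389
yellow [36 42 14  8 33] [42.2727 46.0606] [-0.4033 -0.3705  0.2966] z95 0.2977325088201716
yellow [72 45  8  5 14] [74.8571 47.1429] [-0.3808 -0.2822  0.2769] z95 0.28459400892231507
yellow [456 147   4   4  13] [457.5385 148.1538] [0.6109 0.5025 0.0526] z95 0.054961102051707456
yellow [268 203   5   5  18] [269.5556 204.7222] [ 0.4917 -0.1041  0.0723] z95 0.07573536677186565
yellow [265 212   8   2  13] [269.0769 212.6154] [ 0.5048 -0.116   0.0596] z95 0.07197146390424511
```

Run:
```python
from h import *
np.set_printoptions(precision=4,suppress=True)
C={}
for n in("top","scene"):
    f=np.load(f"pics/{n}0.npz"); im,d=f["im"],f["d"]; P=pose(n); X=xyz(P,d); C[n]=X
    z=X[...,2]
    m=((z>.045)&(z<.07)&(d>0)&(X[...,0]>.3)&(X[...,0]<.8)&(X[...,1]>-.05)&(X[...,1]<.35)).astype(np.uint8)
    for st,c,mm in blobs(m,20):
        (a,b),r=cv2.minEnclosingCircle(X[mm][:,:2].astype(np.float32)); print(n,"beaker?",st,(a,b),r)
    # push bar axis by line fit of blue points, both views
    m=mask(im,(105,120,40),(125,255,255))>0
    b=X[m&(z>.07)&(z<.1)&(abs(X[...,0]-.515)<.12)&(abs(X[...,1]+.12)<.12)]
    vx,vy,x0,y0=cv2.fitLine(b[:,:2].astype(np.float32),cv2.DIST_HUBER,0,.01,.01).ravel()
    t=(b[:,:2]-[x0,y0])@[vx,vy]; lo,hi=np.percentile(t,[1,99]); print("bar dir",np.degrees(np.arctan2(vy,vx)),"len",hi-lo,"mid",x0+vx*(lo+hi)/2,y0+vy*(lo+hi)/2,b[:,2].mean())
    r=(mask(im,(0,100,60),(10,255,255))>0)&(z>.05)&(z<.12)&(abs(X[...,0]-.48)<.1)&(abs(X[...,1]+.1)<.1)
    print("pedal red",X[r].mean(0),X[r].min(0),X[r].max(0),r.sum())
# dryer front / deck extents: later. IK check
yaw=np.radians(0)
def att(h,tilt): # tool z = tilt from vertical toward h ; y horizontal
    h=np.r_[h,0]; z=np.sin(tilt)*h-np.cos(tilt)*np.r_[0,0,1]; y=np.cross([0,0,1],h); return np.c_[np.cross(y,z),y,z]
for p in([.6,.1,.05],[.6,.22,.05],[.58,.15,.05],[.5,.15,.05],[.6,-.2,.1],[.68,-.25,.1],[.6,-.2,.25]):
    for ang in range(-180,180,30):
        a=np.radians(ang); h=np.r_[np.cos(a),np.sin(a)]
        def ok(t,s):
            R=att(h,np.radians(t))@np.diag([s,s,1]); R2=R; return inverse_kinematics(np.array(p)-.006*R[:,2],R) is not None
        print(p,ang,[(t,ok(t,1),ok(t,-1)) for t in(45,-45)]) if ok(45,1)+ok(45,-1) and ok(-45,1)+ok(-45,-1) else None
```

```text
top beaker? [268 115  21  13  58] (0.7889264822006226, 0.12073485553264618) 0.027913089841604233
top beaker? [307 127  25   9  47] (0.7676941752433777, 0.01311978418380022) 0.031910113990306854
top beaker? [269 175  24  24 130] (0.6092372536659241, 0.11166242510080338) 0.031363341957330704
top beaker? [207 178  24  24 158] (0.6019070744514465, 0.2749210298061371) 0.03159504011273384
bar dir 55.984997 len 0.15197492490560446 mid 0.514460676989688 -0.11929112114823591 0.08536337354383523
pedal red [ 0.4765 -0.0932  0.0949] [ 0.4605 -0.1081  0.0789] [ 0.4928 -0.0787  0.1047] 103
scene beaker? [392 167  22  18 216] (0.603305995464325, 0.2744164764881134) 0.033174533396959305
scene beaker? [350 190  24  20 235] (0.6094531416893005, 0.11036670207977295) 0.03474351391196251
scene beaker? [405 230   6  13  43] (0.7881745100021362, 0.09858915209770203) 0.012340006418526173
scene beaker? [365 251  11  15  86] (0.7820128798484802, -0.018068324774503708) 0.017885804176330566
bar dir 56.034367 len 0.15418611393232673 mid 0.517846784366621 -0.12171774074862825 0.082878122525624
pedal red [ 0.4796 
[... 4161 characters left out ...]
180 [(45, True, True), (-45, True, True)]
[0.6, -0.2, 0.25] -150 [(45, True, True), (-45, True, True)]
[0.6, -0.2, 0.25] -120 [(45, True, True), (-45, True, True)]
[0.6, -0.2, 0.25] -90 [(45, True, True), (-45, True, True)]
[0.6, -0.2, 0.25] -60 [(45, True, True), (-45, True, True)]
[0.6, -0.2, 0.25] -30 [(45, True, False), (-45, True, True)]
[0.6, -0.2, 0.25] 0 [(45, True, True), (-45, True, True)]
[0.6, -0.2, 0.25] 30 [(45, True, True), (-45, True, True)]
[0.6, -0.2, 0.25] 60 [(45, True, True), (-45, True, True)]
[0.6, -0.2, 0.25] 90 [(45, True, True), (-45, True, True)]
[0.6, -0.2, 0.25] 120 [(45, True, True), (-45, True, True)]
[0.6, -0.2, 0.25] 150 [(45, True, True), (-45, False, True)]
```

```bash
cat >> h.py <<'E'
BAR=np.r_[.516,-.1205]; EX=np.r_[np.cos(np.radians(-34)),np.sin(np.radians(-34))]; EY=np.r_[-EX[1],EX[0]]
def deck(x,y,z): return np.r_[BAR+(.134+x)*EX+y*EY,z]   # deck coordinates, height above bench
def att(h,deg):
    t=np.radians(deg); h=np.r_[h,0]; z=np.sin(t)*h-np.r_[0,0,np.cos(t)]; y=np.cross([0,0,1],h); return np.c_[np.cross(y,z),y,z]
def snap(n):
    s=sense(); im,d=camera(n); return im,d,pose(n,s)
def pedal_arc(th,dx=0): # pad top centre at pedal angle from level
    return deck(dx-.146-.05*np.cos(th)+.006*np.sin(th),0,.05+.05*np.sin(th)+.006*np.cos(th))
def kick(dx=0):
    R=att(EX,0); tip=np.r_[0,0,.025]; command_gripper(0)
    movep(pedal_arc(.8,dx)+tip+[0,0,.12],R); move_l(pedal_arc(.8,dx)+tip+[0,0,.008],feed=.1)
    for th in(.7,.5,.3,.1,-.0): print(th,move_l(pedal_arc(th,dx)+tip+[0,0,-.001],feed=.04,until_force=20),sense()["wrist_force"].round(1))
    move_l(sense()["position"]+[0,0,.12],feed=.1)
E
python3 - <<'E'
from h import *
np.set_printoptions(precision=4,suppress=True)
s=sense(); move_l(s["position"]+[0,0,.14])
kick()
movep(deck(-.2,0,.32),att(EX,0))
im,d,P=snap("wrist"); cv2.imwrite("pics/k1.png",im[...,::-1]); np.savez("pics/k1.npz",im=im,d=d); 
X=xyz(P,d); z=X[...,2]
r=(mask(im,(0,100,60),(10,255,255))>0)&(z>.02)&(z<.12); print("red",X[r].mean(0),X[r].min(0),X[r].max(0),"expected",pedal_arc(0))
b=X[(mask(im,(105,120,40),(125,255,255))>0)&(z>.07)&(z<.1)]
vx,vy,x0,y0=cv2.fitLine(b[:,:2].astype(np.float32),cv2.DIST_HUBER,0,.01,.01).ravel(); t=(b[:,:2]-[x0,y0])@[vx,vy]; m=(t.min()+t.max())/2
print("bar",np.degrees(np.arctan2(vy,vx)),x0+vx*m,y0+vy*m,b[:,2].max(),t.max()-t.min(),sense()["time_s"])
E
```

```text
0.7 False [0.4 0.6 0.6]
0.5 False [ 2.9 -3.3  2.6]
0.3 False [ 3.7 -2.9  5.5]
0.1 False [-0.5 -0.4 -0.7]
-0.0 False [-1.8 -0.4  7.1]
red [ 0.501  -0.0715  0.0554] [ 0.443  -0.1052  0.0202] [0.9381 0.1133 0.1119] expected [ 0.4646 -0.0858  0.056 ]
bar 44.30804 0.6205226002852111 -0.016328212891378716 0.09999850287910289 0.451702672685131 9.4583
```

View pics/k1.png

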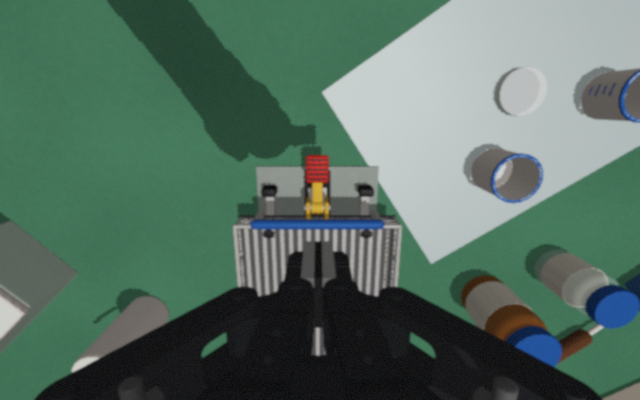

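The wrist view shows the red pedal level at (317,168), the blue bar at (317,225) and horizontal in the frame, and both beakers upright. I'll refine the carriage position, then flip beaker A as far as lying it down.

```bash
cat >> h.py <<'E'
def G(p,R): return np.asarray(p)-.004*R[:,2]      # TCP for a wanted grasp point
def beaker_up(exp):
    im,d,P=snap("top"); X=xyz(P,d); z=X[...,2]
    m=((z>.045)&(z<.07)&(d>0)&(np.hypot(X[...,0]-exp[0],X[...,1]-exp[1])<.09)).astype(np.uint8)
    b=max(blobs(m,20),key=lambda b:b[0][4]); (x,y),r=cv2.minEnclosingCircle(X[b[2]][:,:2].astype(np.float32)); print("up",x,y,r); return np.r_[x,y]
def lay(exp,spot,h):
    c=beaker_up(exp); A,B=att(h,45),att(h,-45); command_gripper(.085)
    g=G(np.r_[c,.036],A); movep(g-.13*A[:,2],A); move_l(g,feed=.12)
    command_gripper(.04,30); s=sense(); print("gap",s["finger_gap"],s["gripper_force"])
    move_l(g+[0,0,.12]); q=G(np.r_[spot+.006*h,.030],B)   # grip sits 6 mm mouthwards of the middle
    movep(q+[0,0,.10],B); move_l(q+[0,0,.012]); print("touch",move_l(q-[0,0,.002],feed=.02,until_force=3),sense()["position"][2]-q[2])
    command_gripper(.085); move_l(sense()["position"]-.13*B[:,2],feed=.12)
E
python3 - <<'E'
from h import *
np.set_printoptions(precision=4,suppress=True)
f=np.load("pics/k1.npz"); im,d=f["im"],f["d"]; P=pose("wrist",sense()); X=xyz(P,d)
w=np.zeros(d.shape,bool); w[140:235,240:395]=1
r=w&(mask(im,(0,100,60),(10,255,255))>0); print("red",X[r].mean(0),X[r].min(0),X[r].max(0),pedal_arc(0))
b=X[w&(mask(im,(105,120,40),(125,255,255))>0)]; c=b.mean(0); print("bar",c,b.max(0)[2],BAR, "deck xy of bar err",(c[:2]-BAR)@EX,(c[:2]-BAR)@EY)
movep([.45,.11,.3],att(np.r_[0,1.],0))
lay(np.r_[.609,.111],np.r_[.609,.105],np.r_[0,1.])
im,d,P=snap("wrist"); cv2.imwrite("pics/l1.png",im[...,::-1]); 
im,d,P=snap("top"); cv2.imwrite("pics/l2.png",cv2.resize(im[130:270,170:350],None,fx=4,fy=4)[...,::-1]); print(sense()["time_s"])
E
```

```text
red [ 0.462  -0.0855  0.0517] [ 0.4012 -0.1127 -0.004 ] [ 0.4926 -0.0423  0.4358] [ 0.4646 -0.0858  0.056 ]
bar [ 0.5124 -0.1193  0.0829] 0.4357977445670901 [ 0.516  -0.1205] deck xy of bar err -0.0036533721664015304 -0.0009815253997212687
up 0.6093916893005371 0.11134233325719833 0.030920913442969322
gap 0.0580299909942042 32.348944441764615
touch True 6.560503442210736e-05
24.85
```

View pics/l2.png

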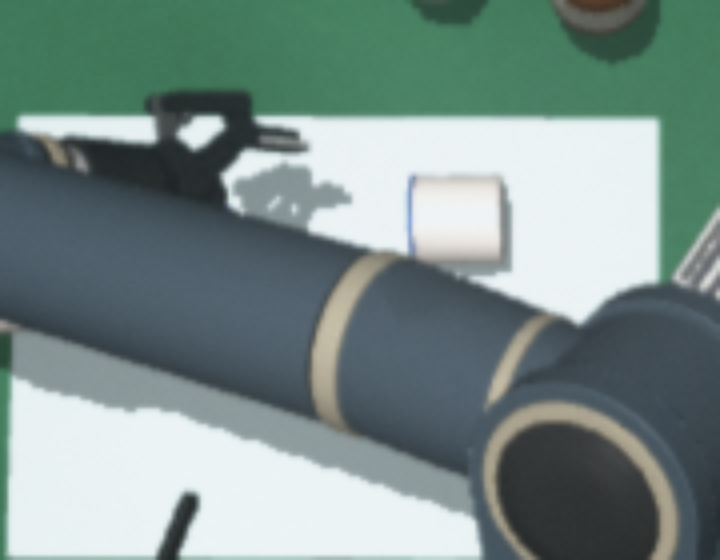

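Beaker A lies at crop (458,218), mouth to +y; the arm hides beaker B. Next: regrasp A and set it mouth-down on the deck.

```bash
cat >> h.py <<'E'
BAR=BAR-.0015*EX
def lying(exp):
    im,d,P=snap("top"); X=xyz(P,d); z=X[...,2]
    m=((z>.035)&(z<.07)&(d>0)&(np.hypot(X[...,0]-exp[0],X[...,1]-exp[1])<.07)).astype(np.uint8)
    b=max(blobs(m,20),key=lambda b:b[0][4]); p=X[b[2]]; lo,hi=np.percentile(p,2,0),np.percentile(p,98,0)
    print("lying",lo,hi); return (lo+hi)[:2]/2
def turn_and_place(exp,h,dx,dy):
    A=att(h,45); H=-EX; B=att(H,-45); s=sense()
    move_l(s["position"]+[0,0,.05]); movep(np.r_[exp[0],exp[1]-.2,.3],A)   # clear the top view
    c=lying(exp); g=G(np.r_[c-.006*h,.030],A); command_gripper(.085)
    movep(g-.13*A[:,2],A); move_l(g,feed=.12); command_gripper(.04,30); s=sense(); print("gap",s["finger_gap"],s["gripper_force"])
    move_l(g+[0,0,.2]); q=G(deck(dx,dy,.040+.036),B)
    movep(q+[0,0,.15],B); move_l(q+[0,0,.015]); print("touch",move_l(q-[0,0,.004],feed=.02,until_force=3),sense()["position"][2]-q[2])
E
python3 - <<'E'
from h import *
np.set_printoptions(precision=4,suppress=True)
turn_and_place(np.r_[.609,.105],np.r_[0,1.],.055,0)
im,d,P=snap("scene"); cv2.imwrite("pics/p1.png",cv2.resize(im[120:320,170:470],None,fx=2.6,fy=2.6)[...,::-1]); print(sense()["time_s"])
E
```

```text
lying [0.5911 0.0774 0.0388] [0.6445 0.1351 0.063 ]
gap 0.06035929285261057 32.34303317964077Traceback (most recent call last):
  File "<stdin>", line 3, in <module>
  File "h.py", line 61, in turn_and_place
    movep(q+[0,0,.15],B); move_l(q+[0,0,.015]); print("touch",move_l(q-[0,0,.004],feed=.02,until_force=3),sense()["position"][2]-q[2])
    ~~~~~^^^^^^^^^^^^^^^
rig.Unreachable: the arm cannot take that pose within its joint ranges
```

Run:
```python
from h import *
print(sense()["joint_pos"].round(2) if hasattr(sense()["joint_pos"],'round') else sense()["joint_pos"],sense()["position"])
for a in range(-180,180,15):
    H=np.r_[np.cos(np.radians(a)),np.sin(np.radians(a))]; B=att(H,-45); o=[]
    for dx in(.055,-.03):
        q=G(deck(dx,0,.076),B); 
        for z in(0,.05,.1,.15):
            j=inverse_kinematics(q+[0,0,z],B); o.append(None if j is None else np.abs(np.array(j)-sense()["joint_pos"]).max().round(1))
    print(a,o)
```

```text
[ 0.05  0.49  0.06  1.76 -0.89  1.18 -2.55] [0.61731615 0.09739787 0.23168676]
-180 [np.float64(4.3), np.float64(4.8), np.float64(2.6), np.float64(2.3), np.float64(4.4), np.float64(4.3), np.float64(4.8), None]
-165 [np.float64(2.6), np.float64(2.3), np.float64(2.0), np.float64(2.4), np.float64(4.8), np.float64(2.6), np.float64(2.3), np.float64(2.6)]
-150 [np.float64(2.8), np.float64(2.7), np.float64(2.7), np.float64(2.7), np.float64(2.1), np.float64(3.0), np.float64(2.9), np.float64(2.8)]
-135 [np.float64(2.9), np.float64(2.9), np.float64(2.8), np.float64(2.8), np.float64(3.1), np.float64(3.0), np.float64(3.0), np.float64(2.9)]
-120 [np.float64(3.0), np.float64(3.0), np.float64(2.9), np.float64(2.9), np.float64(3.1), np.float64(3.1), np.float64(3.0), np.float64(3.0)]
-105 [np.float64(3.1), np.float64(3.1), np.float64(3.0), np.float64(3.0), np.float64(3.2), np.float64(3.1), np.float64(3.1), np.float64(3.1)]
-90 [np.float64(3.2), np.float64(3.1), np.float64(3.1), np.float64(3.1), np.float64(3.2), np.float64(3.2), np.float64(3.2), np.float64(3.1)]
-75 [np.float64(2.8), np.float64(2.8), 
[... 1528 characters left out ...]
at64(4.6), np.float64(4.7), np.float64(4.8), np.float64(4.8)]
105 [np.float64(1.0), np.float64(5.0), np.float64(5.1), np.float64(5.1), np.float64(4.7), np.float64(4.8), np.float64(4.9), np.float64(5.0)]
120 [np.float64(4.9), np.float64(5.1), np.float64(1.1), np.float64(1.1), np.float64(4.7), np.float64(4.9), np.float64(5.0), np.float64(5.1)]
135 [np.float64(4.4), np.float64(4.8), None, np.float64(1.2), np.float64(4.0), np.float64(4.7), np.float64(5.0), None]
150 [np.float64(4.0), np.float64(4.3), np.float64(5.0), None, np.float64(3.8), np.float64(4.0), np.float64(4.7), None]
165 [np.float64(4.2), np.float64(4.2), np.float64(5.0), None, np.float64(4.1), np.float64(4.1), np.float64(4.6), None]
```

```bash
cat >> h.py <<'E'
HP=np.r_[np.cos(np.radians(-150)),np.sin(np.radians(-150))]
def stepj(p,R,n=6,zmin=.15):
    j1=inverse_kinematics(p,R); assert j1 is not None; j0=np.array(sense()["joint_pos"]); print("dj",(np.array(j1)-j0).round(2))
    for k in range(1,n+1):
        move_joints(j0+(np.array(j1)-j0)*k/n); s=sense(); print(k,s["position"].round(3))
        assert s["position"][2]>zmin
def place(dx,dy):
    B=att(HP,-45); q=G(deck(dx,dy,.040+.036),B); stepj(q+[0,0,.16],B)
    move_l(q+[0,0,.015]); print("touch",move_l(q-[0,0,.004],feed=.02,until_force=3),sense()["position"][2]-q[2])
E
sed -i 's/move_l(g+\[0,0,.2\]); q=G.*/move_l(g+[0,0,.2]); place(dx,dy)/; /^    movep(q+\[0,0,.15\],B)/d' h.py
python3 - <<'E'
from h import *
np.set_printoptions(precision=4,suppress=True)
place(.052,.01)
im,d,P=snap("scene"); cv2.imwrite("pics/p1.png",cv2.resize(im[120:320,170:470],None,fx=2.6,fy=2.6)[...,::-1]); print(sense()["time_s"])
E
```

```text
dj [ 0.77 -0.02 -0.5   0.05  0.03 -0.59  2.64]
1 [0.636 0.051 0.226]
2 [0.652 0.003 0.223]
3 [ 0.665 -0.048  0.223]
4 [ 0.672 -0.102  0.226]
5 [ 0.675 -0.158  0.231]
6 [ 0.672 -0.215  0.239]
touch True -8.728508267737134e-05
37.8667
```

View pics/p1.png

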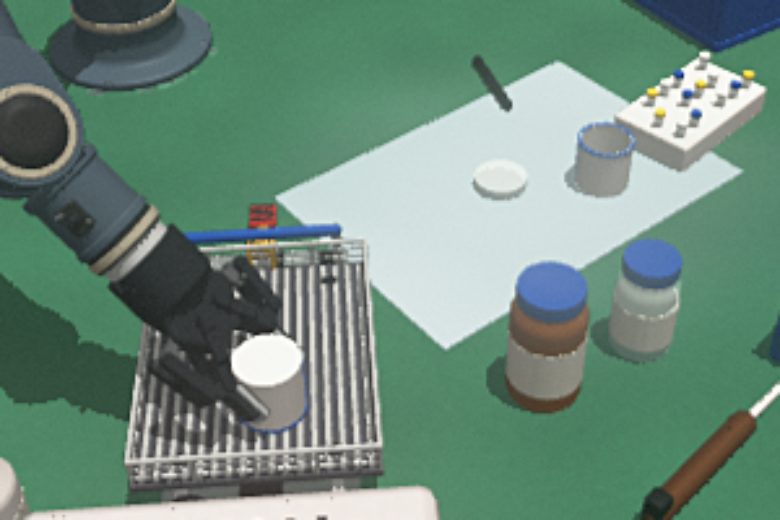

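The beaker stands mouth-down on the bars at crop (268,385), with touch at the expected height. The other beaker is upright at (604,160), near its starting position. I'll release and do beaker B.

Run:
```python
from h import *
np.set_printoptions(precision=4,suppress=True)
command_gripper(.085); s=sense(); move_l(s["position"]-.14*s["tcp_rot"][:,2],feed=.1); 
h=np.r_[0,1.]; movep([.50,-.05,.33],att(h,0))
lay(np.r_[.6025,.2745],np.r_[.609,.105],h)
turn_and_place(np.r_[.609,.105],h,-.037,-.008)
im,d,P=snap("scene"); cv2.imwrite("pics/p2.png",cv2.resize(im[120:320,170:470],None,fx=2.6,fy=2.6)[...,::-1]); print(sense()["time_s"])
```

```text
Traceback (most recent call last):
rig.Unreachable: the arm cannot take that pose within its joint ranges
```

Run:
```python
from h import *
np.set_printoptions(precision=4,suppress=True)
h=np.r_[0,1.]; s=sense(); print(s["position"],np.array(s["joint_pos"])); A=att(h,45)
for nm,p,R in(("p1",[.45,.11,.3],att(h,0)),("p2",[.5,.0,.3],att(h,0)),("pA",[.609,-.095,.3],A),("pickB",G([.6025,.2745,.036],A)-.13*A[:,2],A),("pickB0",G([.6025,.2745,.036],A),A)):
    j=inverse_kinematics(np.array(p),R); print(nm,None if j is None else np.array(j))
for a in(60,75,105,120):
    hh=np.r_[np.cos(np.radians(a)),np.sin(np.radians(a))]; A=att(hh,45); j=inverse_kinematics(G([.6025,.2745,.036],A)-.13*A[:,2],A); print(a,None if j is None else np.array(j))
```

```text
[ 0.5858 -0.2657  0.1762] [ 1.0719  0.5334 -0.5545  1.9476 -0.9021  0.5648  0.3221]
p1 [ 0.6966  0.2395 -1.1722  1.9107  0.2421  1.1476  2.5754]
p2 None
pA [ 0.2842  0.5016  0.1489  1.5802 -0.772   1.5004 -2.4788]
pickB [-0.0184  0.5983 -0.0268  1.8731 -1.0241  0.9518 -2.4365]
pickB0 [ 0.5717  1.1788 -1.198   1.8367  0.5605  0.5022  2.5328]
60 [ 0.8207  0.9386 -1.3474  2.1657  1.3675  0.2976  1.2509]
75 [ 0.7664  0.8812 -1.1827  2.0098  0.196   0.3645  2.6184]
105 [-0.1135  0.6913  0.0946  1.687  -0.9068  1.1902 -2.3715]
120 [-0.1676  0.7869  0.1357  1.4927 -0.7932  1.389  -2.3043]
```

Run:
```python
from h import *
np.set_printoptions(precision=4,suppress=True)
a=np.radians(105); h=np.r_[np.cos(a),np.sin(a)]; A=att(h,45); s=sense()
move_l(s["position"]+[0,0,.1]); stepj(np.r_[.609,-.095,.3],A,4)
for nm,p,R in(("pick",[.6025,.2745,.036],A),("lay",[.607,.111,.03],att(h,-45)),("re",[.609,.10,.03],A)):
    for up in(0,.1): j=inverse_kinematics(G(p,R)+[0,0,up],R); print(nm,None if j is None else np.array(j))
lay(np.r_[.6025,.2745],np.r_[.609,.105],h)
print(sense()["time_s"],sense()["position"])
```

```text
dj [-0.67  0.19  0.47 -0.42  0.22  0.88 -2.54]
1 [ 0.605 -0.217  0.277]
2 [ 0.614 -0.173  0.282]
3 [ 0.614 -0.133  0.288]
4 [ 0.609 -0.096  0.3  ]
pick [-0.0241  0.8124 -0.2316  1.7376 -0.8491  0.8773 -2.4205]
pick [-0.044   0.666  -0.2022  1.7195 -0.8157  0.9999 -2.5476]
lay [ 0.1642  1.2016 -1.1878  1.771   1.5235  1.8846  1.9218]
lay [ 0.1655  1.0042 -1.1839  1.7537  1.3749  1.8569  2.0228]
re [ 0.1815  0.822  -0.1482  1.7197 -0.7443  1.0445 -2.2843]
re [ 0.1686  0.6787 -0.129   1.7035 -0.7237  1.1702 -2.3905]
up 0.601830780506134 0.2746756970882416 0.03133881092071533
gap 0.059316611606465626 32.80003563500941
touch True 0.0008579611378577157
54.0167 [0.5827 0.2007 0.1238]
```

Run:
```python
from h import *
np.set_printoptions(precision=4,suppress=True)
a=np.radians(105); h=np.r_[np.cos(a),np.sin(a)]
turn_and_place(np.r_[.609,.105],h,-.037,-.008)
im,d,P=snap("scene"); cv2.imwrite("pics/p2.png",cv2.resize(im[120:320,170:470],None,fx=2.6,fy=2.6)[...,::-1]); print(sense()["time_s"])
```

```text
lying [0.5731 0.0733 0.0379] [0.6335 0.1351 0.0629]
gap 0.06025348329508213 32.33486797660589
dj [ 1.17 -0.2  -0.96  0.33 -0.04 -0.9   2.52]
1 [0.615 0.048 0.22 ]
2 [0.62  0.003 0.216]
3 [ 0.621 -0.043  0.216]
4 [ 0.616 -0.089  0.221]
5 [ 0.605 -0.135  0.229]
6 [ 0.589 -0.181  0.239]Traceback (most recent call last):
  File "<stdin>", line 4, in <module>
  File "h.py", line 60, in turn_and_place
    move_l(g+[0,0,.2]); place(dx,dy)
                        ~~~~~^^^^^^^
  File "h.py", line 69, in place
    move_l(q+[0,0,.015]); print("touch",move_l(q-[0,0,.004],feed=.02,until_force=3),sense()["position"][2]-q[2])
    ~~~~~~^^^^^^^^^^^^^^
rig.Unreachable: the arm cannot follow that straight line within its joint ranges
```

Run:
```python
import h
from h import *
np.set_printoptions(precision=4,suppress=True)
h.HP=np.r_[np.cos(np.radians(-135)),np.sin(np.radians(-135))]
h.place(-.045,-.008)
im,d,P=snap("scene"); cv2.imwrite("pics/p2.png",cv2.resize(im[120:320,170:470],None,fx=2.6,fy=2.6)[...,::-1]); print(sense()["time_s"])
```

```text
dj [ 0.01  0.06  0.01 -0.09  0.15  0.21  0.09]
1 [ 0.59  -0.178  0.239]
2 [ 0.589 -0.178  0.239]
3 [ 0.588 -0.178  0.239]
4 [ 0.586 -0.178  0.239]
5 [ 0.584 -0.178  0.239]
6 [ 0.582 -0.178  0.239]
touch True 0.0003609232906429949
68.3083
```

View pics/p2.png

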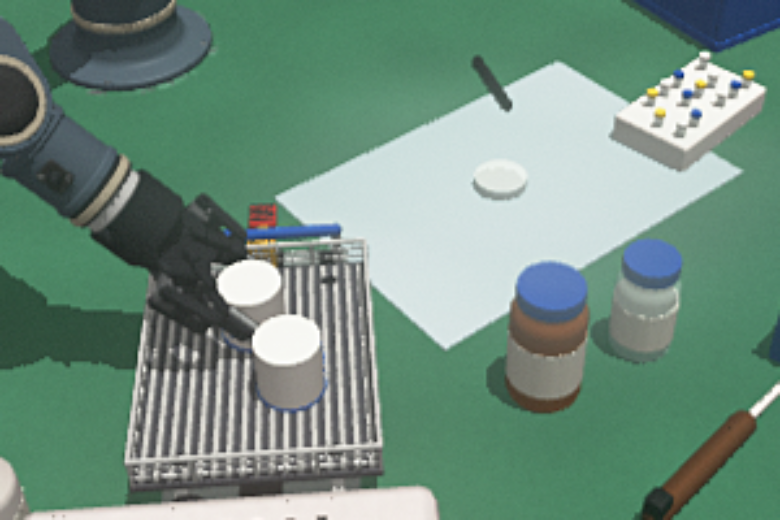

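Both beakers are mouth-down on the deck. The first has shifted to crop (288,360), near the finger, so I measure the clearance before opening.

Run:
```python
from h import *
np.set_printoptions(precision=4,suppress=True)
D0=deck(0,0,0)[:2]
for n in("scene","top"):
    im,d,P=snap(n); X=xyz(P,d); z=X[...,2]; q=X[...,:2]-D0; dx,dy=q@EX,q@EY
    w=(mask(im,(0,0,150),(180,60,255))>0)&(z>.094)&(z<.107)&(abs(dx)<.13)&(abs(dy)<.1)
    for st,c,m in blobs(w.astype(np.uint8),30):
        e=cv2.minEnclosingCircle(np.c_[dx[m],dy[m]].astype(np.float32)); print(n,st[4],e,z[m].mean())
s=sense(); print((s["position"][:2]-D0)@EX,(s["position"][:2]-D0)@EY)
```

```text
scene 361 ((-0.04570921137928963, -0.011984134092926979), 0.03602762147784233) 0.09976665305216714
scene 425 ((0.030050601810216904, 0.029054731130599976), 0.03095298260450363) 0.09977378963069361
top 434 ((0.02988278865814209, 0.02978404052555561), 0.03016028180718422) 0.10030904301322453
top 435 ((-0.043961118906736374, -0.005868856329470873), 0.030524959787726402) 0.10040781014330404
-0.045516997385858536 -0.010518427872758234
```

Run:
```python
from h import *
np.set_printoptions(precision=4,suppress=True)
command_gripper(.075); s=sense(); move_l(s["position"]-.14*s["tcp_rot"][:,2],feed=.1); move_l(sense()["position"]+[0,0,.1])
R=att(EX,0); g=pedal_arc(0); g[2]=.064
stepj(g+[0,0,.2],R,4); command_gripper(.06); move_l(g,feed=.1)
command_gripper(.015,25); s=sense(); print("gap",s["finger_gap"],s["gripper_force"])
for th in(.12,.25,.36): move_l(g+pedal_arc(th)-pedal_arc(0),feed=.03); print(sense()["wrist_force"])
command_gripper(.07); move_l(sense()["position"]+[0,0,.15],feed=.1)
movep(deck(-.2,0,.32),R); im,d,P=snap("wrist"); cv2.imwrite("pics/r1.png",im[...,::-1]); X=xyz(P,d)
w=np.zeros(d.shape,bool); w[100:270,240:395]=1
r=w&(mask(im,(0,100,60),(10,255,255))>0)&(X[...,2]<.12); print("red",np.median(X[r],0),pedal_arc(.8),sense()["time_s"])
```

```text
dj [-0.38 -0.16 -0.24  0.05  0.91  0.09  0.58]
1 [ 0.497 -0.179  0.263]
2 [ 0.48  -0.134  0.256]
3 [ 0.467 -0.105  0.255]
4 [ 0.463 -0.086  0.264]
gap 0.027268171536419167 28.645576536655426
[-2.0909 -3.0496 -2.4035]
[-4.6172 -4.3536 -3.8284]
[-5.0302 -1.4229 -2.5088]
red [ 0.4683 -0.0893  0.0841] [ 0.4795 -0.0959  0.09  ] 78.975
```

View pics/r1.png

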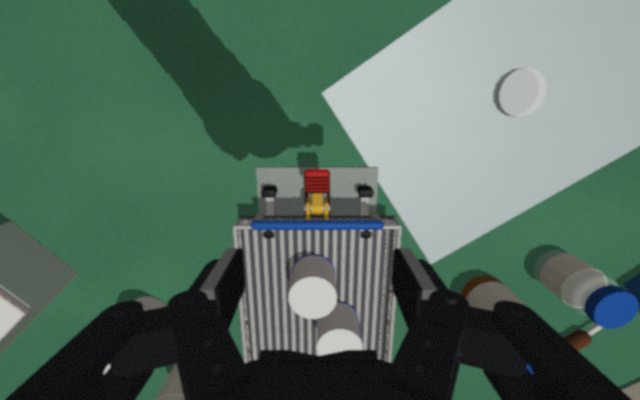

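The pedal at (317,181) is up again, the carriage hasn't moved, and both beakers are on the deck. Black fittings at (269,191) and (366,191) sit near the push path, so I check their height first.

Run:
```python
from h import *
np.set_printoptions(precision=4,suppress=True)
im,d,P=snap("wrist"); X=xyz(P,d)
for u,v in((269,191),(366,191),(269,205),(300,195),(335,225)):
    x=np.median(X[v-3:v+4,u-3:u+4].reshape(-1,3),0); q=x[:2]-deck(0,0,0)[:2]; print(u,v,"deck",q@EX,q@EY,"zmax",X[v-6:v+7,u-8:u+9,2].max(),x[2])
for dx in(-.2,-.16,-.01):
    for y in(.045,-.045):
        for z in(.088,.2): print(dx,y,z,inverse_kinematics(deck(dx,y,z),att(EX,0)) is not None)
```

```text
269 191 deck -0.1626079712429682 -0.06504880380197578 zmax 0.030696339168871323 0.027724990220372614
366 191 deck -0.16266382794335113 0.06481269033128322 zmax 0.030594783312601015 0.02802494810866163
269 205 deck -0.14033528240318724 -0.06738085930783466 zmax 0.01908228848825122 0.017123544448336803
300 195 deck -0.15063123189293254 -0.02508314408073217 zmax 0.07955467884790535 0.0029667652261536337
335 225 deck -0.13618484416724796 0.020745989190325657 zmax 0.08620813526971693 0.08386235388813962
-0.2 0.045 0.088 True
-0.2 0.045 0.2 True
-0.2 -0.045 0.088 True
-0.2 -0.045 0.2 True
-0.16 0.045 0.088 True
-0.16 0.045 0.2 True
-0.16 -0.045 0.088 True
-0.16 -0.045 0.2 True
-0.01 0.045 0.088 True
-0.01 0.045 0.2 True
-0.01 -0.045 0.088 True
-0.01 -0.045 0.2 True
```

Run:
```python
from h import *
np.set_printoptions(precision=4,suppress=True)
R=att(EX,0); command_gripper(0); s0=deck(-.185,.042,.088)
movep(s0+[0,0,.15],R); move_l(s0,feed=.1)
f=lambda:((sense()["position"][:2]-deck(0,0,0)[:2])@EX, sense()["wrist_force"][:2]@EX)
move_l(deck(-.155,.042,.088),feed=.02); print(f())
for x in(-.11,-.07,-.03): print(move_l(deck(x,.042,.088),feed=.03,until_force=8),f())
print(move_l(deck(.004,.042,.088),feed=.015,until_force=7),f()); sleep(.3); print(f())
p=sense()["position"]; move_l(p-.03*np.r_[EX,0],feed=.03); move_l(sense()["position"]+[0,0,.2])
movep(deck(-.06,0,.32),R); im,d,P=snap("wrist"); cv2.imwrite("pics/i1.png",im[...,::-1]); X=xyz(P,d)
w=np.zeros(d.shape,bool); w[100:270,230:400]=1
b=X[w&(mask(im,(105,120,40),(125,255,255))>0)&(X[...,2]<.1)]; c=np.median(b,0); print("bar moved",(c[:2]-BAR)@EX,(c[:2]-BAR)@EY,c[2])
r=X[w&(mask(im,(0,100,60),(10,255,255))>0)&(X[...,2]<.12)]; print("red",np.median(r,0),pedal_arc(.8,.14),sense()["time_s"])
```

```text
(np.float64(-0.15510824964983355), np.float64(0.5686789804650362))
True (np.float64(-0.1498880776730214), np.float64(-0.5073396464475427))
True (np.float64(-0.14939137087630416), np.float64(0.059729141543819274))
True (np.float64(-0.14915273733435339), np.float64(0.7352098695846516))
True (np.float64(-0.14921838731462192), np.float64(-0.05992654295734684))
(np.float64(-0.14995998624006354), np.float64(0.8931168117906707))
bar moved 0.0021221811323677148 -0.0014146852984798536 0.08422788554618102
red [nan nan nan] [ 0.5956 -0.1742  0.09  ] 90.2417
  return _methods._mean(a, axis=axis, dtype=dtype,
  ret = um.true_divide(
```

View pics/i1.png

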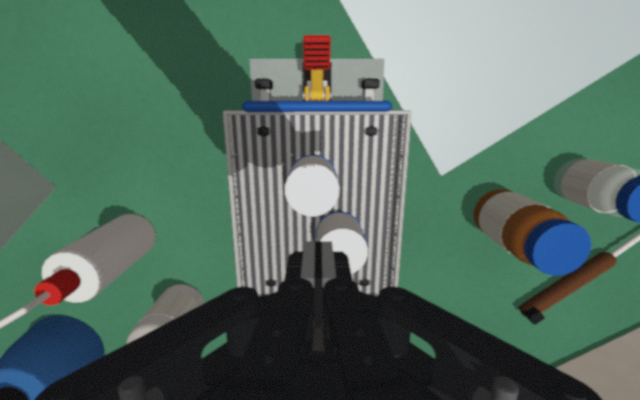

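The carriage didn't roll. The bar is at (317,106) and the pedal pad at (316,50). I'll measure the pedal's angle properly.

Run:
```python
from h import *
np.set_printoptions(precision=4,suppress=True)
def prof(im,d,P,nm,win):
    X=xyz(P,d); q=X[...,:2]-deck(0,0,0)[:2]; dx,dy=q@EX,q@EY
    m=((mask(im,(0,90,50),(10,255,255))>0)|(mask(im,(15,130,100),(32,255,255))>0))&(abs(dx+.175)<.06)&(abs(dy)<.03)
    a=np.c_[dx[m],X[...,2][m]]; a=a[a[:,0].argsort()]; print(nm,len(a)); 
    for k in np.array_split(a,8): print("  ",np.median(k,0))
im,d,P=snap("wrist"); prof(im,d,P,"now",0)
for n in("top","scene"):
    f=np.load(f"pics/{n}0.npz"); prof(f["im"],f["d"],pose(n),n+" initial",0)
    im,d,P=snap(n); prof(im,d,P,n+" now",0)
```

```text
now 1386
   [-0.1965  0.0884]
   [-0.1907  0.0868]
   [-0.1853  0.0832]
   [-0.1795  0.0794]
   [-0.1741  0.0759]
   [-0.1668  0.0672]
   [-0.1531  0.0597]
   [-0.1436  0.0582]
top initial 189
   [-0.1912  0.0984]
   [-0.1856  0.101 ]
   [-0.18    0.0958]
   [-0.1747  0.0907]
   [-0.1691  0.0833]
   [-0.155   0.0658]
   [-0.1491  0.0601]
   [-0.1431  0.0585]
top now 220
   [-0.1981  0.0888]
   [-0.1918  0.0886]
   [-0.1854  0.0852]
   [-0.1789  0.0815]
   [-0.1725  0.076 ]
   [-0.1586  0.0634]
   [-0.1491  0.0591]
   [-0.1424  0.0592]
scene initial 183
   [-0.1858  0.0987]
   [-0.1814  0.0959]
   [-0.1776  0.0901]
   [-0.1735  0.0868]
   [-0.1689  0.0828]
   [-0.1654  0.0789]
   [-0.1467  0.0615]
   [-0.1274  0.0561]
scene now 164
   [-0.1946  0.0879]
   [-0.1888  0.0853]
   [-0.1841  0.0829]
   [-0.1783  0.0792]
   [-0.1741  0.075 ]
   [-0.1709  0.0731]
   [-0.1629  0.066 ]
   [-0.1292  0.0591]
```

```bash
cat >> h.py <<'E'
def pedal_angle(n="top"):
    im,d,P=snap(n); X=xyz(P,d); q=X[...,:2]-deck(0,0,0)[:2]; dx,dy=q@EX,q@EY
    m=(mask(im,(0,90,50),(10,255,255))>0)&(abs(dy)<.03)&(dx<0)&(dx>-.25)&(X[...,2]>.03)&(X[...,2]<.12)
    a=np.c_[dx[m],X[...,2][m]].astype(np.float32)
    if len(a)<10: print("pedal unseen"); return
    l=cv2.fitLine(a,cv2.DIST_HUBER,0,.01,.01).ravel(); print("pedal level-angle",abs(np.arctan(l[1]/l[0])),np.median(a,0),len(a))
E
python3 - <<'E'
from h import *
np.set_printoptions(precision=4,suppress=True)
R=att(EX,0); T=np.r_[0,0,.010]
g=lambda th: pedal_arc(th)+T+.002*np.r_[EX,0]
command_gripper(.06); movep(g(.53)+[0,0,.15],R); move_l(g(.53),feed=.1)
command_gripper(.015,25); s=sense(); print("gap",s["finger_gap"],s["wrist_force"])
for th in(.6,.68,.76,.8): move_l(g(th),feed=.02); print(th,sense()["wrist_force"])
command_gripper(.07); print(sense()["wrist_force"]); move_l(sense()["position"]+[0,0,.17],feed=.1)
movep(deck(-.2,0,.32),R); pedal_angle("wrist")
movep(deck(-.05,.2,.32),R); pedal_angle("top"); print(sense()["time_s"])
E
```

```text
gap 0.027044332748927806 [-2.3106 -1.7945  4.7761]
0.6 [-2.6196 -2.8187 -2.3628]
0.68 [-3.1087 -3.8982 -5.2957]
0.76 [-3.0777 -4.6707 -4.8399]
0.8 [-3.1799 -4.8609 -5.7977]
[-0.9271 -0.4311  0.8599]
pedal level-angle 0.6983676 [-0.1817  0.0966] 413
pedal level-angle 0.74251795 [-0.1842  0.099 ] 52
98.6917
```

Run:
```python
from h import *
np.set_printoptions(precision=4,suppress=True)
R=att(EX,0); command_gripper(0); s0=deck(-.175,.042,.088)
movep(s0+[0,0,.15],R); move_l(s0,feed=.1)
f=lambda:(((sense()["position"][:2]-deck(0,0,0)[:2])@EX).round(4), sense()["wrist_force"].round(1))
move_l(deck(-.156,.042,.088),feed=.02); print(f())
for x in(-.148,-.135): print(move_l(deck(x,.042,.088),feed=.012,until_force=12),f())
```

```text
(np.float64(-0.1562), array([ 0.2,  0.3, -0.4]))
False (np.float64(-0.1481), array([ 0.3, -0.5,  0.1]))
False (np.float64(-0.1349), array([ 0.5, -0.7, -0.6]))
```

Free now. Rolling in.

Run:
```python
from h import *
np.set_printoptions(precision=4,suppress=True)
f=lambda:(((sense()["position"][:2]-deck(0,0,0)[:2])@EX).round(4), sense()["wrist_force"].round(1))
print(move_l(deck(-.025,.042,.088),feed=.03,until_force=12),f())
print(move_l(deck(.006,.042,.088),feed=.012,until_force=8),f()); sleep(.4); print(f())
R=att(EX,0); p=sense()["position"]; move_l(p-.04*np.r_[EX,0],feed=.04); move_l(sense()["position"]+[0,0,.2])
movep(deck(-.05,0,.34),R); im,d,P=snap("wrist"); cv2.imwrite("pics/i2.png",im[...,::-1]); X=xyz(P,d)
q=X[...,:2]-deck(0,0,0)[:2]; dx,dy=q@EX,q@EY
b=(mask(im,(105,120,40),(125,255,255))>0)&(X[...,2]>.07)&(X[...,2]<.1)&(abs(dy)<.08)&(abs(dx)<.16)
print("bar moved",np.median(dx[b])+.134,np.median(dy[b])); pedal_angle("wrist"); print(sense()["time_s"])
```

```text
True (np.float64(-0.0307), array([ 0. , -0.4, -0. ]))
True (np.float64(-0.0308), array([-0.2, -0.1,  0. ]))
(np.float64(-0.0314), array([-0.5, -0.5,  0.6]))
bar moved 0.11855304057967155 0.00040836240093052945
pedal level-angle 0.6851684 [-0.0619  0.0954] 450
112.6333
```

View pics/i2.png

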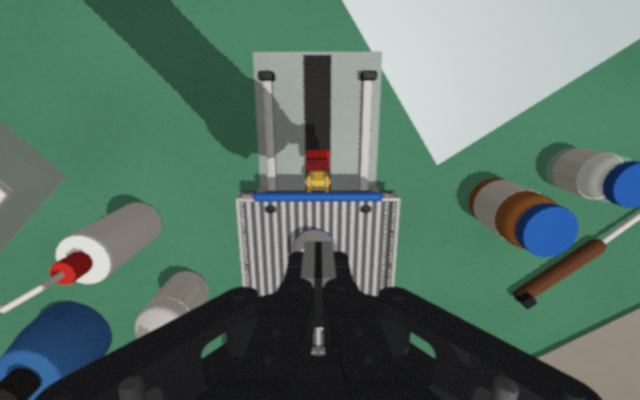

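The bar is at (318,197), and the carriage stopped after about 0.119 m with 12 N of resistance. I need to see whether it's really against the buffers.

Run:
```python
from h import *
np.set_printoptions(precision=4,suppress=True)
movep(deck(-.2,.12,.34),att(EX,0))
im,d,P=snap("top"); X=xyz(P,d); z=X[...,2]; q=X[...,:2]-deck(0,0,0)[:2]; dx,dy=q@EX,q@EY
cv2.imwrite("pics/t2.png",cv2.resize(im[0:200,370:570],None,fx=3,fy=3,interpolation=cv2.INTER_NEAREST)[...,::-1])
m=(z>.17)&(z<.25)&(abs(dy)<.1)&(dx>.1)&(dx<.6); print("dryer top",np.percentile(dx[m],[1,3,50,99]),np.median(z[m]))
m=(z>.055)&(z<.085)&(abs(abs(dy)-.1)<.012)&(dx<.3)&(dx>-.1); print("wire sides dx",np.percentile(dx[m],[1,50,99]))
f=np.load("pics/top0.npz"); X=xyz(P,f["d"]); z=X[...,2]; q=X[...,:2]-deck(0,0,0)[:2]; dx,dy=q@EX,q@EY
m=(z>.055)&(z<.085)&(abs(abs(dy)-.1)<.012)&(dx<.3)&(dx>-.3); print("initial wire",np.percentile(dx[m],[1,50,99]))
```

```text
dryer top [0.2596 0.2642 0.3243 0.4031] 0.20863693093602542
wire sides dx [-0.0087  0.1445  0.2684]
initial wire [-0.1283  0.0235  0.2681]
```

View pics/t2.png

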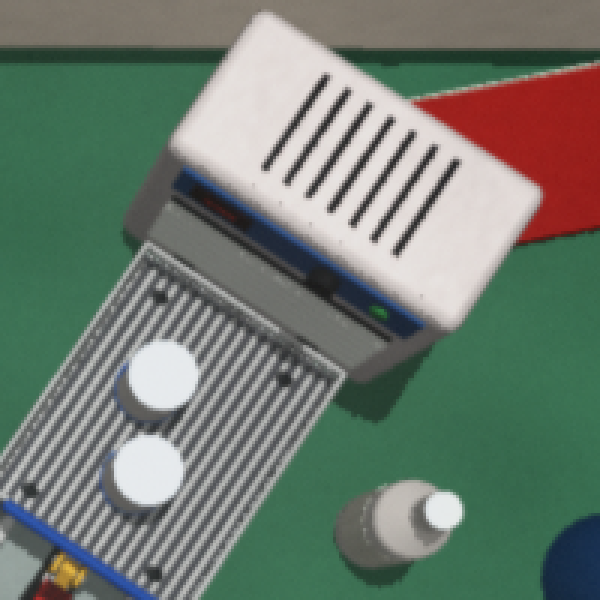

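The crop shows both beakers standing bottom-up, tops near (163,375) and (147,470), and the deck's far edge meeting the dryer base at (245,315). The dryer front is 264 mm from my initial deck centre against the nominal 288, so the carriage started at about 0.02 and is now at about 0.14, against the buffers. Next is the parking kick, going straight down and quickly so the carriage isn't dragged out.

```bash
cat >> h.py <<'E'
def bar_moved():
    im,d,P=snap("wrist"); X=xyz(P,d); q=X[...,:2]-deck(0,0,0)[:2]; dx,dy=q@EX,q@EY
    b=(mask(im,(105,120,40),(125,255,255))>0)&(X[...,2]>.07)&(X[...,2]<.1)&(abs(dy)<.08)&(abs(dx)<.16)
    print("bar moved",np.median(dx[b])+.134); return im
E
python3 - <<'E'
from h import *
np.set_printoptions(precision=4,suppress=True)
R=att(EX,0); command_gripper(0); k=deck(.119-.146-.043,0,.055+.025)
movep(k+[0,0,.15],R); move_l(k+[0,0,.052],feed=.1)
print(move_l(k-[0,0,.001],feed=.12),sense()["wrist_force"])
move_l(sense()["position"]+[0,0,.2],feed=.15)
movep(deck(-.05,0,.34),R); im=bar_moved(); pedal_angle("wrist"); cv2.imwrite("pics/f1.png",im[...,::-1]); print(sense()["time_s"])
E
```

```text
False [-3.1547  2.2037  7.6801]
bar moved 0.11873700197024237
pedal level-angle 0.025107963 [-0.0763  0.0545] 568
118.2083
```

View pics/f1.png

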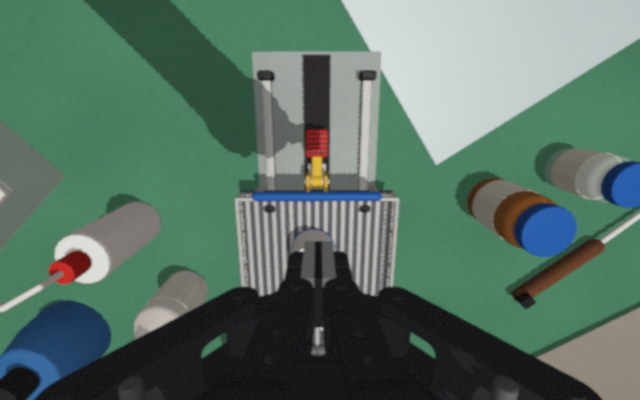

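The pedal is level at (317,143) and the bar is unmoved at (317,197). One last check of the beakers, then hand in.

Run:
```python
from h import *
movep(deck(-.2,.12,.34),att(EX,0)); D0=deck(.119,0,0)[:2]
im,d,P=snap("top"); X=xyz(P,d); z=X[...,2]; q=X[...,:2]-D0; dx,dy=q@EX,q@EY
w=(mask(im,(0,0,150),(180,60,255))>0)&(z>.09)&(z<.11)&(abs(dx)<.13)&(abs(dy)<.1); n=0
for st,c,m in blobs(w.astype(np.uint8),30):
    print(cv2.minEnclosingCircle(np.c_[dx[m],dy[m]].astype(np.float32)),np.percentile(z[m],[5,95])); n+=1
if n==2: print(finish_job(),sense()["time_s"])
```

```text
((0.031116468831896782, 0.029304062947630882), 0.030447501689195633) [0.09641984 0.1036985 ]
((-0.043741270899772644, -0.004820999689400196), 0.03001401014626026) [0.09658318 0.10404595]
the job is handed in; nothing more can be done
the job is handed in; nothing more can be done
```

The job is handed in: both beakers stand mouth-down on the deck and the carriage is parked against the dryer with the brake down; the first brake release only half-lifted the pedal, so I gripped it again and raised it fully before rolling in.

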